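# Set the espresso corner ready for the next shot

## Robot

A 6-joint arm with a two-finger parallel gripper is mounted at the origin on a cart in front of the work surface, level with it; the furniture and walls round the work are solid. World frame = base frame: x ahead of the robot, y to its left, z up, the work surface at z = 0. Lengths are in m, angles in degrees, forces in N, time in s.
With the tool pointing down it reaches from about 0.25 to 0.725 m from the base axis. Payload 9.7 kg.
Tool frame: the origin (TCP) lies midway between the tips of the shut fingers; the grasp point (between the pads) lies 19 mm behind it (bot.hold_point_z is the distance from the TCP to the grasp point, in m); z points along the fingers, y is the line along which they close (so a half turn about z gives the same grasp; the last joint's range is limited). The gripper opens to 85 mm and grips with 20 to 120 N. Pads are 22 mm wide; open, the fingers measure 114 mm over their backs; the gripper's body (76 mm by 85 mm) begins 54 mm behind the grasp point. The pads swing forward as they close: fully open they stand 13 mm farther back than shut.
Start: joints at [-71.734, 4.979, 10.078, 95.1, 0, 90], TCP at [0.172, -0.522, 0.231] pointing down, gripper open.
Joint ranges: [-179.16, 179.16], [-48.56, 103.87], [-65.8, 70.77], [-126.05, 130.52], [-82.76, 87.17], [-180, 180]. Speed limits (degrees/s): [127.2, 127.2, 147.25, 180, 180, 180].

## Interface

Orientations are given as [roll, pitch, yaw] about the fixed x, y, z axes, in that order (R = Rz(yaw) Ry(pitch) Rx(roll)).
In Python, from workcell import bot gives the robot as it stands.
- The arm moves only by the tool play_rows, never from a script. Its argument "steps" is a list that holds one entry, the list of rows, each a list of 4 numbers: the shift along the tool's x, y, z in m, then the turn about the tool's z in rad. In form: [[[tx, ty, tz, yaw], ...]]. A call has exactly 5 rows; each row shifts and turns the commanded pose from where the row before left it, along the tool's axes as they then stand; what a row does not reach is not made up. A row lasts 1/12 s, in which the tool goes at most 41.7 mm and 7.16 degrees, less where a joint would pass 70% of its speed; a pose out of reach is approached as far as the arm can. A call is refused whole if a number of a shift passes 0.0417 or a number of a turn 0.125, either way. A call with a gripper value outside its range is refused whole. "gripper" is the finger opening in m, from 0 to 0.0854, set as the call begins (left out, the last holds). The fingers move at their own pace and stop on an object; "squeeze" is the grip in N (left out, the last holds). Time passes only in rows, so rows that do not move let the fingers close, or fill a call up. It gives the time, the measured TCP pose, the force, the opening and the grip force at its end, in the units of the state.
- bot.get_obs(): the state, without advancing time (a new reading comes with each control period).
- bot.camera(name): name is "side" or "top"; returns a dict with "img" (400x640x3 uint8, blue, green, red), "vfov" (degrees; the focal length in pixels is half the picture's height over the tangent of half this angle, whatever the lens; pixels are square), "cx", "cy" (the principal point, pixels), "D" ([k1, k2, p1, p2, k3] as OpenCV has them; the pictures are not rectified), "xyz" and "attitude" of the camera in the world. Camera axes: x right, y down, z forward; pixel columns grow to the right and rows downward; lengths in m; the calibration is good to about 2 mm. A picture is of the moment at which its call begins. There is no depth.
- bot.job_done(): hands the job in; it is judged then, once.
The state is a dict: "time": time; "q": joint angles; "qd": joint speeds; "joint_efforts": joint torques, N m; "ee_pos": TCP position; "tcp_rot": TCP orientation; "wrist_force": force on the tool from outside, world axes, zero at the start; "torque": the same for the moment, N m; "opening": finger opening in m; "grasp_force": force on a finger pad.
Only numpy, scipy, OpenCV 4.12 (cv2) and the standard library are available. Lean on these libraries where they do the work, as an engineer would, in place of code of your own. Each camera call takes 0.05 s, during which the arm holds its last target. There are 200 camera calls.

## Task

Get the espresso corner ready for the next shot: pick the four espresso things out from among the other things and put each in its own place. Seat the portafilter fully home in the dark wooden tamping stand with its handle out through the slot, stand the tamper down in the recess of the round wooden seat, set the steel dosing cup upright in the middle of the scale's steel plate, and set the small espresso cup upright in the middle of the saucer. Leave the big mug and the drinking glass where they are.

Things in the scene. Friction and masses are not known exactly. Their poses are not given: they have to be found in the camera images.
- portafilter: portafilter lying almost level: steel basket ring 71 mm across, 27 mm tall, 13 mm thick neck, round black handle. Origin: ring's centre, 4 mm below its lower edge (worktop level). Own -x runs from it along the handle: neck 35 to 60 mm, handle 60 to 160 mm out, 21 widening to 28 mm, axis 14.5 mm above the origin. 0.42 kg, balances 58 mm out: grip the handle near the neck (23 mm wide at 92 mm).
- tamper: coffee tamper standing upright, 94 mm tall: round steel base 58 mm across at the foot, narrowing up to 30 mm height, then a turned dark wooden grip, at most 36 mm across, from 30 to 94 mm. Origin: centre of its underside, z up. About 0.38 kg. Grip the wood, for example 72 mm above the foot.
- dosing_cup: plain steel dosing cup without handle, standing upright, brown with coffee inside: 58 mm across the rim, 52 mm across the foot, 50 mm tall. Origin: centre of its underside, z up. Can be taken across its outside, about 36 mm above the foot.
- espresso_cup: small white espresso cup with dark dots, standing upright: 63 mm across the rim, 55 mm tall, foot 44 mm across. Origin: centre of the underside of its bowl, z up. Its handle points to its own -y and reaches 60 mm from the centre; take the bowl across its own x, clear of the handle, about 38 mm above the foot.
- stand: fixed dark wooden tamping stand, block 132 x 104 x 36 mm high, round pocket 81 mm across with a 35 mm wide slot out to its own -x. Origin: under the pocket's centre at worktop level; faces at x -76 and +56, y +-52 mm. Pocket and slot share a flat floor 16.5 mm up. Portafilter home: ring flat on the floor, handle root in the slot; its origin 13 mm above the stand's, axes parallel.
- seat: fixed round dark wooden tamper seat, 82 mm across and 22 mm high, with a round recess 67 mm across whose floor is 8 mm above the worktop (14 mm deep). Origin: centre of its underside, z up.
- scale: fixed flat coffee scale, 68 mm (its own x) by 150 mm (its own y), top about 18 mm above the worktop. Origin: centre of its underside. The black end with the display is at +y; the steel plate, 64 x 100 mm, is the rest, its centre 20 mm from the origin towards -y. The dosing cup goes on the centre of the plate.
- saucer: fixed white saucer, 108 mm across, 15 mm high at the rim, rising outwards from a flat middle 60 mm across whose top is 5 mm above the worktop; a fine ring marks where the cup stands. Origin: centre of its underside.
- big_mug: big white mug with pale dots, 98 mm tall, 90 mm across, handle to its own -y reaching about 65 mm from its origin: to be left where it stands. Origin: middle of its underside.
- glass: clear drinking glass, 81 mm across, 91 mm tall: to be left where it stands. Origin: centre of its underside.
Mind the look-alikes: they are no part of the job. There is more than one size of the saucer; the one meant has the size given above.

How it is judged:
By the outcome, as a careful person would: the job done as asked, in the order asked, and still so for the second after the job is handed in, with the robot touching nothing.
It also fails if it takes over 106 s, if anything falls off the work surface, if the arm or the gripper's body presses on something with over 40 N, if the wrist force passes 120 N, or if a joint passes its speed limit or range.

## Working session

There is one attempt and no reset: what is moved stays moved. The work goes in short steps, Python scripts to look and compute and a tool call to move; the robot and the scene stay as the last step left them, time stands still between calls to the robot, and variables do not carry over. Pictures are saved under pics/ and viewed, at most 14 in all, crops included, and the job is handed in when it is done.

Besides the shell and the picture viewer there is one more tool, called in YAML: its name, and indented under it one key for each argument. play_rows: Moves the arm, as the interface text tells. Its arguments: {"type":"object","properties":{"steps":{"type":"array","items":{"type":"array","items":{"type":"array","items":{"type":"number"}}}},"gripper":{"type":"number"},"squeeze":{"type":"number"}},"required":["steps"]}

```bash
ls; mkdir -p pics
cat > h.py <<'E'
import numpy as np, cv2
from scipy.spatial.transform import Rotation as R
from workcell import bot
def cam(n):
    c=bot.camera(n); h,w=c['img'].shape[:2]
    f=h/2/np.tan(np.radians(c['vfov'])/2)
    c['K']=np.array([[f,0,c['cx']],[0,f,c['cy']],[0,0,1.]]); c['R']=R.from_euler('xyz',c['attitude'],degrees=True).as_matrix()
    c['D']=np.array(c['D'],float); c['xyz']=np.array(c['xyz'],float); return c
def ray(c,u,v,z):
    p=cv2.undistortPoints(np.array([[[u,v]]],float),c['K'],c['D'])[0,0]
    d=c['R']@np.array([p[0],p[1],1]); return c['xyz']+d*(z-c['xyz'][2])/d[2]
def proj(c,P):
    P=np.atleast_2d(np.array(P,float)); Q=(P-c['xyz'])@c['R']
    return cv2.projectPoints(Q,np.zeros(3),np.zeros(3),c['K'],c['D'])[0][:,0]
E
python3 - <<'E'
from h import *
for n in('top','side'):
    c=cam(n); cv2.imwrite(f'pics/{n}0.png',c['img']); print(n,c['vfov'],c['cx'],c['cy'],c['D'],c['xyz'],c['attitude'])
    print(proj(c,[[.3,0,0],[.5,.2,0],[.5,-.2,0]]))
print(bot.get_obs(),bot.hold_point_z)
E
```

```text
pics
top 44.08373815399224 316.7313047730264 192.45782103831039 [0.0465893 0.        0.        0.        0.       ] [-0.08696966  0.03891414  1.50744185] [-155.68348037    0.32106787 -108.47125008]
[[291.75679545 281.43734818]
 [213.44362948 242.70045806]
 [331.57193192 205.85420616]]
side 44.34888441723865 329.50147989044814 200.90836444051772 [0.0196484 0.        0.        0.        0.       ] [-0.23602723 -1.4455864   0.92597184] [-120.61194855   -1.27669718  -32.3694232 ]
[[234.44694668 207.2204857 ]
 [260.92147935 172.32540603]
 [310.67286278 217.92380601]]
{'time': 0.1, 'q': array([-7.17363694e+01,  5.00707243e+00,  1.00393910e+01,  9.50979808e+01,
        8.60932467e-04,  9.00016715e+01]), 'qd': array([-0.01466272, -0.08752105,  0.24755643,  0.01431579,  0.07924308,
        0.02693992]), 'joint_efforts': array([-1.60026935e-03, -5.21561837e+01,  4.65653193e+01,  1.59579160e-02,
       -3.21503865e-05,  4.13343719e-05]), 'ee_pos': array([ 0.17230806, -0.5221093 ,  0.23066592]), 'tcp_rot': array([-1.79934338e+02, -8.59016275e-04,  1.82619581e+01]), 'wrist_force': array([ 0.65450245,  0.22369329, -0.0722065 ]), 'torque': array([ 0.02109689, -0.03120949, -0.05561149]), 'grasp_force': 0.0, 'opening': 0.0854101468056634} 0.0187
```

View pics/top0.png

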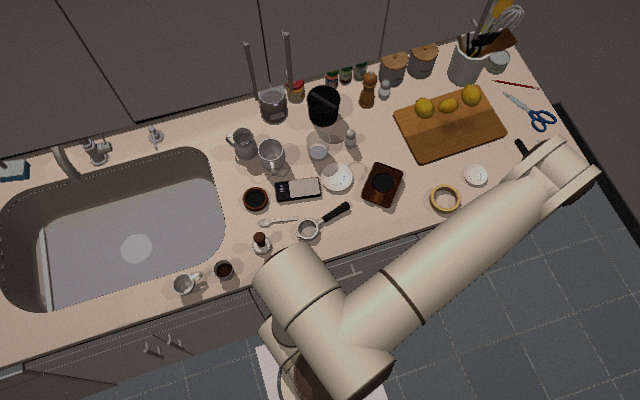

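View pics/side0.png

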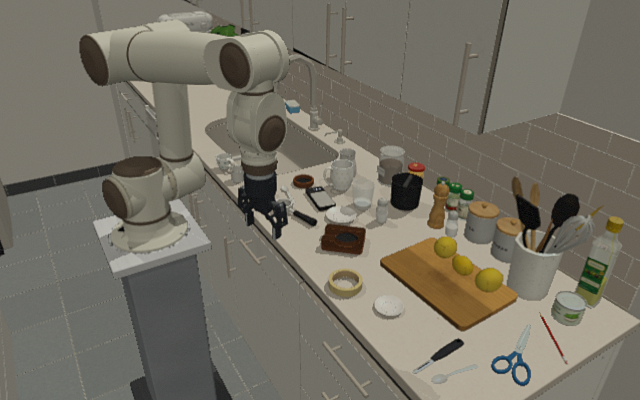

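The top view shows these things, with look-alikes in brackets:
- espresso cup at (184,284) [big mugs (271,152) and (243,145)]
- dosing cup at (224,269) [glass (318,148)]
- tamper at (261,243) [pepper mill (368,90)]
- portafilter ring at (307,229)
- dark seat at (256,199) [pale ring (445,198)]
- scale at (298,188)
- saucer at (337,178) [small one at (476,175)]
- stand at (382,185)

Next I'll check them in a close crop.

Run:
```python
import cv2
a=cv2.imread('pics/top0.png')
cv2.imwrite('pics/t1.png',cv2.resize(a[160:300,165:360],None,fx=4,fy=4,interpolation=cv2.INTER_CUBIC))
cv2.imwrite('pics/t2.png',cv2.resize(a[130:230,230:430],None,fx=4,fy=4,interpolation=cv2.INTER_CUBIC))
```

```text
(no output)
```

View pics/t1.png

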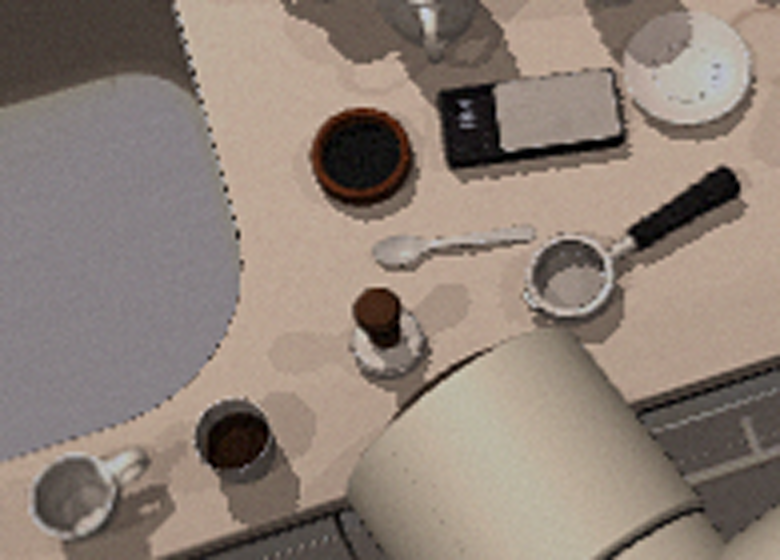

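View pics/t2.png

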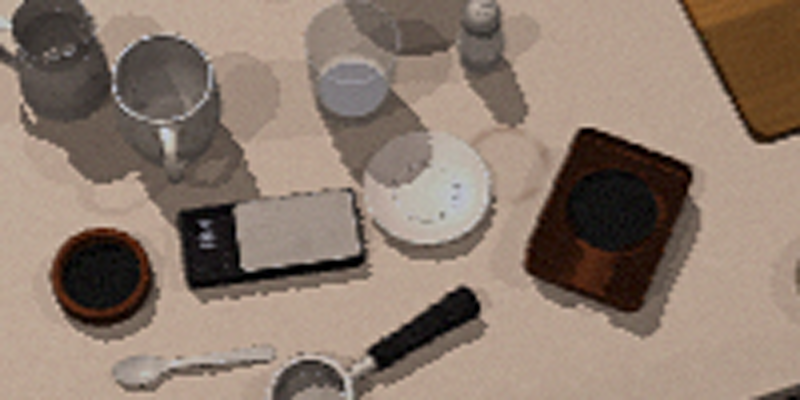

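```bash
cat > ov.py <<'E'
from h import *
def circ(x,y,r,z):
    t=np.linspace(0,2*np.pi,60); return np.c_[x+r*np.cos(t),y+r*np.sin(t),0*t+z]
def T(o,P):
    a=np.radians(o[2]); P=np.array(P,float); return np.c_[o[0]+P[:,0]*np.cos(a)-P[:,1]*np.sin(a),o[1]+P[:,0]*np.sin(a)+P[:,1]*np.cos(a),P[:,2]]
def box(o,x0,x1,y0,y1,z): return T(o,[[x0,y0,z],[x1,y0,z],[x1,y1,z],[x0,y1,z],[x0,y0,z]])
def draw(c,curves,crop,s,fn):
    x0,x1,y0,y1=crop; a=cv2.resize(c['img'][y0:y1,x0:x1],None,fx=s,fy=s,interpolation=cv2.INTER_CUBIC)
    for C in curves:
        p=(proj(c,C)-[x0,y0]+.5)*s-.5
        cv2.polylines(a,[np.round(p*16).astype(int)],False,(0,255,0),1,cv2.LINE_AA,4)
    cv2.imwrite(fn,a)
def curves(o):
    L=[]
    if 'cup' in o: e=o['cup'];L+=[circ(e[0],e[1],.0315,.055),circ(e[0],e[1],.022,0),T(e,[[0,0,.03],[0,-.06,.03]])]
    if 'dose' in o: e=o['dose'];L+=[circ(*e[:2],.029,.05),circ(*e[:2],.026,0)]
    if 'tamp' in o: e=o['tamp'];L+=[circ(*e[:2],.029,0.0),circ(*e[:2],.015,.094)]
    if 'pf' in o: e=o['pf'];L+=[circ(*e[:2],.0355,.031),T(e,[[-.06,.0105,.0145],[-.16,.014,.0145],[-.16,-.014,.0145],[-.06,-.0105,.0145]])]
    if 'seat' in o: e=o['seat'];L+=[circ(*e[:2],.041,.022),circ(*e[:2],.0335,.022)]
    if 'scale' in o: e=o['scale'];L+=[box(e,-.034,.034,-.075,.075,.018),box(e,-.032,.032,-.07,.03,.018)]
    if 'sau' in o: e=o['sau'];L+=[circ(*e[:2],.054,.015),circ(*e[:2],.03,.005)]
    if 'stand' in o: e=o['stand'];L+=[box(e,-.076,.056,-.052,.052,.036),circ(*e[:2],.0405,.036),T(e,[[-.04,.0175,.036],[-.076,.0175,.036]]),T(e,[[-.04,-.0175,.036],[-.076,-.0175,.036]])]
    return L
E
python3 - <<'E'
from ov import *
c=cam('top')
f1=lambda x,y,z:ray(c,165+(x+.5)/4-.5,160+(y+.5)/4-.5,z)
f2=lambda x,y,z:ray(c,230+(x+.5)/4-.5,130+(y+.5)/4-.5,z)
d=lambda a,b:np.degrees(np.arctan2(*(b-a)[[1,0]]))
o={}
p=f1(74,497,.055);h=f1(140,460,.04); o['cup']=[p[0],p[1],d(p,h)+90]
o['dose']=list(f1(236,438,.05)[:2])+[0]
o['tamp']=list(f1(379,304,.094)[:2])+[0]; print('tamp base',f1(390,345,.004))
p=f1(571,278,.031);h=f1(733,182,.0145); o['pf']=[p[0],p[1],d(h,p)]; print(np.hypot(*(h-p)[:2]))
o['seat']=list(f1(362,153,.022)[:2])+[0]
A=[f1(*q,.018) for q in((440,91),(612,69),(626,145),(449,168))]
print('scale',[np.linalg.norm(A[i]-A[i-1]) for i in range(4)])
p=sum(A)/4; o['scale']=[p[0],p[1],d((A[2]+A[1])/2,(A[0]+A[3])/2)-90]
o['sau']=list(f1(687,68,.015)[:2])+[0]
B=[f2(*q,.036) for q in((580,127),(693,168),(638,312),(526,272))]
print('stand',[np.linalg.norm(B[i]-B[i-1]) for i in range(4)])
p=f2(613,209,.036); q=sum(B)/4; yaw=d((B[2]+B[3])/2,(B[0]+B[1])/2); o['stand']=[p[0],p[1],yaw]
print('stand alt',q[:2]+.01*np.array([np.cos(np.radians(yaw)),np.sin(np.radians(yaw))]))
import json
o={k:[round(float(x),4) for x in v] for k,v in o.items()}; print(o); json.dump(o,open('o.json','w'))
draw(c,curves(o),(165,415,145,295),3.2,'pics/t3.png')
s=cam('side'); draw(s,curves(o),(200,390,140,275),4,'pics/s3.png')
E
```

```text
tamp base [0.43858355 0.05549666 0.004     ]
0.15904372853397797
scale [np.float64(0.070684012040555), np.float64(0.1450391928680047), np.float64(0.07073154630324902), np.float64(0.14670449870498498)]
stand [np.float64(0.14203681254336495), np.float64(0.0997074957777723), np.float64(0.13997062586685857), np.float64(0.09544796304616435)]
stand alt [ 0.51358702 -0.38303466]
{'cup': [0.3823, 0.3089, 18.3964], 'dose': [0.389, 0.1851, 0.0], 'tamp': [0.4409, 0.0535, 0.0], 'pf': [0.4368, -0.096, 105.6639], 'seat': [0.5984, 0.032, 0.0], 'scale': [0.5859, -0.1101, -10.5209], 'sau': [0.5897, -0.2479, 0.0], 'stand': [0.513, -0.3826, -40.0114]}
```

View pics/t3.png

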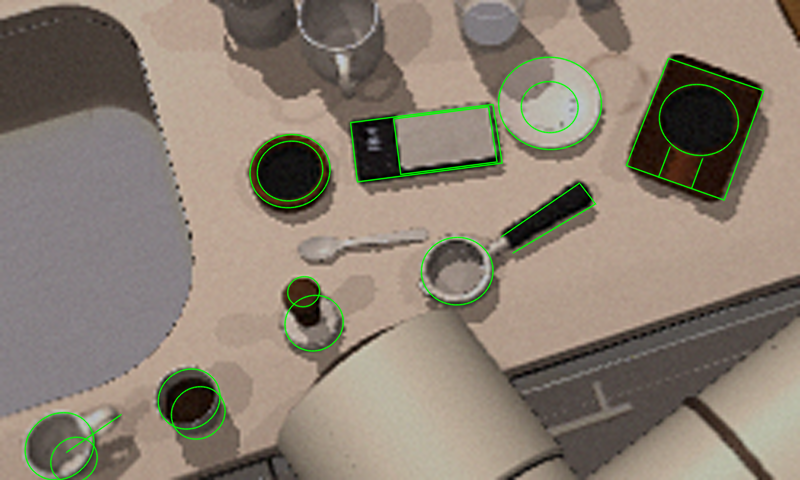

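View pics/s3.png

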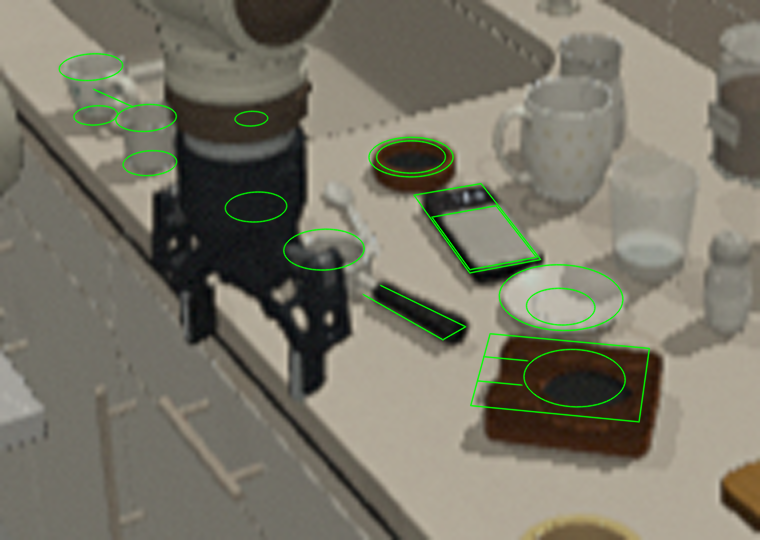

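The overlay fits all but the stand, where I had included its front wall. I'll fit the stand and seat by silhouette in both views.

```bash
cat > fit.py <<'E'
from ov import *
import json
from scipy.optimize import minimize
o=json.load(open('o.json'))
cs=[cam('top'),cam('side')]
def mask(c,win,ratio):
    x0,x1,y0,y1=win; im=cv2.resize(c['img'][y0:y1,x0:x1],None,fx=4,fy=4,interpolation=cv2.INTER_CUBIC).astype(float)
    m=((im[...,2]/(im[...,0]+8)>ratio)&(im[...,2]>25)).astype(np.uint8)
    n,l,st,_=cv2.connectedComponentsWithStats(m); k=1+np.argmax(st[1:,4])
    pts=np.argwhere(l==k)[:,::-1]; h=cv2.convexHull(pts.astype(np.int32)); z=np.zeros_like(m); cv2.fillConvexPoly(z,h,1); return z
def sil(c,win,P):
    p=(proj(c,P)-[win[0],win[2]]+.5)*4-.5
    z=np.zeros(((win[3]-win[2])*4,(win[1]-win[0])*4),np.uint8)
    cv2.fillConvexPoly(z,np.round(cv2.convexHull(p.astype(np.float32))*16).astype(np.int32),1,cv2.LINE_8,4); return z
def fit(name,wins,P,ratio):
    ms=[mask(c,w,ratio) for c,w in zip(cs,wins)]
    for use in([0],[1],[0,1]):
        f=lambda e:sum(1-(ms[i]&(s:=sil(cs[i],wins[i],P(e)))).sum()/(ms[i]|s).sum() for i in use)
        b=min((minimize(f,np.array(o[name])+d,method='Nelder-Mead',options=dict(initial_simplex=np.array(o[name])+d+np.vstack([np.zeros(3),np.diag([.01,.01,5])]))) for d in([0,0,0],[-.008,.005,3],[.004,-.008,-4])),key=lambda r:r.fun)
        print(name,use,b.x.round(4),round(b.fun,4))
    dbg=[np.dstack([m*120,sil(c,w,P(b.x))*120,m*0]) for m,c,w in zip(ms,cs,wins)]
    return b.x
S=lambda e:np.vstack([box(e,-.076,.056,-.052,.052,0),box(e,-.076,.056,-.052,.052,.036)])
C=lambda e:np.vstack([circ(*e[:2],.041,0),circ(*e[:2],.041,.022)])
for r in(1.8,2.1): 
    fit('stand',[(350,415,145,225),(310,375,215,265)],S,r); fit('seat',[(235,280,180,220),(285,325,168,195)],C,r)
E
python3 fit.py; cp o.json o1.json
```

```text
stand [0] [  0.5203  -0.3872 -40.2378] 0.0896
stand [1] [  0.5241  -0.3871 -38.1258] 0.0992
stand [0, 1] [  0.5211  -0.3878 -40.0216] 0.1985
seat [0] [ 0.606   0.0324 -1.4626] 0.1538
seat [1] [  0.6065   0.0385 -11.0949] 0.2303
seat [0, 1] [ 0.6047  0.0333 -1.0745] 0.3887
stand [0] [  0.5205  -0.3877 -39.4473] 0.1021
stand [1] [  0.5247  -0.3861 -38.0908] 0.1225
stand [0, 1] [  0.5215  -0.3883 -38.9046] 0.2324
seat [0] [ 0.607   0.0333 -5.2218] 0.1704
seat [1] [0.6094 0.0395 0.6912] 0.2683
seat [0, 1] [ 0.6053  0.0346 -7.4155] 0.4443
```

Run:
```python
from ov import *
c=cam('top');s=cam('side')
import json
o=json.load(open('o.json')); o['stand']=[.5212,-.388,-39.3]
json.dump(o,open('o.json','w'))
L=curves(o)+[box(o['stand'],-.076,.056,-.052,.052,0),circ(*o['seat'][:2],.041,0),circ(*o['stand'][:2],.0405,.0165)]
draw(c,L,(350,416,148,218),6,'a.png');draw(s,L,(310,376,216,266),6,'b.png')
draw(c,L,(236,286,178,218),6,'c.png');draw(s,L,(285,335,165,205),6,'d.png')
A=[cv2.imread(x+'.png') for x in'abcd']
z=np.zeros((600,800,3),np.uint8)
for a,(x,y) in zip(A,((0,0),(400,0),(0,420),(400,310))): h=min(a.shape[0],600-y);z[y:y+h,x:x+a.shape[1]]=a[:h]
cv2.imwrite('pics/m4.png',z)
```

```text
(no output)
```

View pics/m4.png

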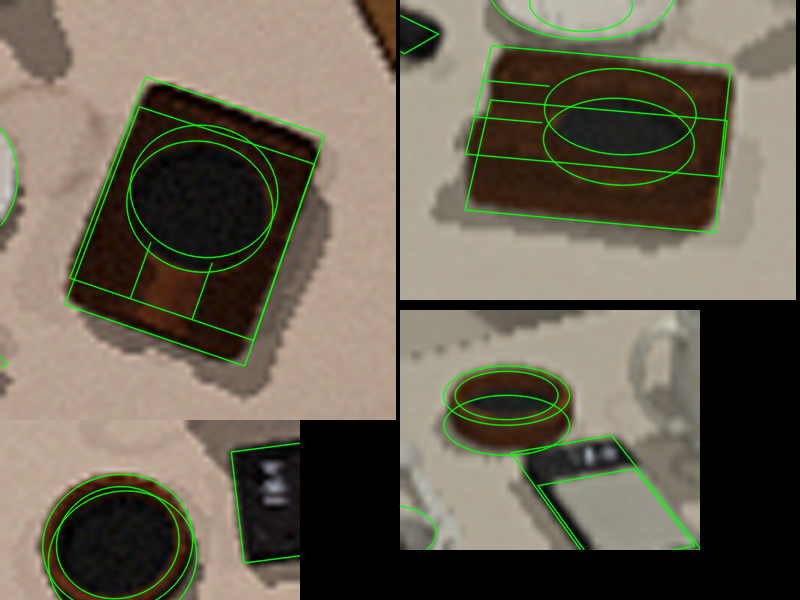

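The stand overlay now matches in both views, with the block's corners within a pixel. The seat needs about +2 mm in x. Next I'll test the turn direction and move toward the portafilter handle.

play_rows:
  steps:
    - [[0, 0, 0, -0.125], [0, 0, 0, -0.125], [0, 0, 0, -0.125], [0, 0, 0, -0.125], [0, 0, 0, -0.125]]
  gripper: 0.0854
  squeeze: 80

```text
time: 0.82
ee_pos: [0.1723, -0.5223, 0.2313]
tcp_rot: [-180.0, 0.0, 54.4]
wrist_force: [-0.7, -0.3, -0.6]
opening: 0.0854
grasp_force: 0.0
```

```bash
cat > plan.py <<'E'
import sys
from h import *
# usage: x y z yaw [rowmax] : total deltas in current tool axes, then turn
ob=bot.get_obs(); p=np.array(ob['ee_pos']); Rm=R.from_euler('xyz',ob['tcp_rot'],degrees=True).as_matrix()
yaw=np.degrees(np.arctan2(Rm[1,0],Rm[0,0]))
print('t',round(ob['time'],2),'p',p.round(4),'yaw',yaw.round(2),'rot',ob['tcp_rot'].round(2),'q',ob['q'].round(1),'F',ob['wrist_force'].round(1),'open',round(ob['opening'],4),'g',round(ob['grasp_force'],1))
for a in sys.argv[1:]:
    x,y,z,w=map(float,a.split(','))
    print('target',a,'tool-axes shift if moved before turning',(Rm.T@(np.array([x,y,z])-p)).round(4),'; after turning',(R.from_euler('xyz',[180,0,w],degrees=True).as_matrix().T@(np.array([x,y,z])-p)).round(4),'turn rad',round(-np.radians(w-yaw),4))
E
python3 plan.py .4635,-.1851,.12,286.7
```

```text
t 0.82 p [ 0.1723 -0.5223  0.2313] yaw 54.43 rot [-180.      0.     54.43] q [-71.7   5.   10.1  95.1  -0.   53.8] F [-0.7 -0.3 -0.6] open 0.0854 g 0.0
target .4635,-.1851,.12,286.7 tool-axes shift if moved before turning [0.4436 0.0407 0.1113] ; after turning [-0.2393 -0.3758  0.1113] turn rad -4.0539
```

play_rows:
  steps:
    - [[0.0296, 0.0027, 0.003, 0], [0.0296, 0.0027, 0.003, 0], [0.0296, 0.0027, 0.003, 0], [0.0296, 0.0027, 0.003, 0], [0.0296, 0.0027, 0.003, 0]]

```text
time: 1.23
ee_pos: [0.2708, -0.4093, 0.2162]
tcp_rot: [180.0, 0.0, 54.1]
wrist_force: [0.1, -0.3, 0.7]
opening: 0.0856
grasp_force: 0.0
```

play_rows:
  steps:
    - [[0.0296, 0.0027, 0.003, 0], [0.0296, 0.0027, 0.003, 0], [0.0296, 0.0027, 0.003, 0], [0.0296, 0.0027, 0.003, 0], [0.0296, 0.0027, 0.003, 0]]

```text
time: 1.65
ee_pos: [0.3686, -0.2972, 0.2013]
tcp_rot: [180.0, 0.0, 54.1]
wrist_force: [0.1, -0.2, 0.3]
opening: 0.0854
grasp_force: 0.0
```

play_rows:
  steps:
    - [[0.0296, 0.0027, 0.003, 0], [0.0296, 0.0027, 0.003, 0], [0.0296, 0.0027, 0.003, 0], [0.0296, 0.0027, 0.003, 0], [0.0296, 0.0027, 0.003, 0]]

```text
time: 2.07
ee_pos: [0.4665, -0.1852, 0.1863]
tcp_rot: [180.0, -0.0, 54.1]
wrist_force: [1.6, -1.8, 0.5]
opening: 0.0852
grasp_force: 0.0
```

play_rows:
  steps:
    - [[0, 0, 0, -0.116], [0, 0, 0, -0.116], [0, 0, 0, -0.116], [0, 0, 0, -0.116], [0, 0, 0, -0.116]]

```text
time: 2.48
ee_pos: [0.4658, -0.1864, 0.1863]
tcp_rot: [180.0, 0.0, 87.7]
wrist_force: [0.5, 0.1, 0.2]
opening: 0.0852
grasp_force: 0.0
```

play_rows:
  steps:
    - [[0, 0, 0, -0.116], [0, 0, 0, -0.116], [0, 0, 0, -0.116], [0, 0, 0, -0.116], [0, 0, 0, -0.116]]

```text
time: 2.9
ee_pos: [0.4657, -0.1865, 0.1863]
tcp_rot: [180.0, 0.0, 120.9]
wrist_force: [0.0, 0.1, 0.1]
opening: 0.0854
grasp_force: 0.0
```

play_rows:
  steps:
    - [[0, 0, 0, -0.116], [0, 0, 0, -0.116], [0, 0, 0, -0.116], [0, 0, 0, -0.116], [0, 0, 0, -0.116]]

```text
time: 3.32
ee_pos: [0.4657, -0.1865, 0.1863]
tcp_rot: [-180.0, 0.0, 154.1]
wrist_force: [-0.5, 0.3, 0.3]
opening: 0.0855
grasp_force: 0.0
```

play_rows:
  steps:
    - [[0, 0, 0, -0.116], [0, 0, 0, -0.116], [0, 0, 0, -0.116], [0, 0, 0, -0.116], [0, 0, 0, -0.116]]

```text
time: 3.73
ee_pos: [0.4657, -0.1865, 0.1863]
tcp_rot: [-180.0, 0.0, -172.7]
wrist_force: [0.3, -0.1, -0.4]
opening: 0.0856
grasp_force: 0.0
```

play_rows:
  steps:
    - [[0, 0, 0, -0.116], [0, 0, 0, -0.116], [0, 0, 0, -0.116], [0, 0, 0, -0.116], [0, 0, 0, -0.116]]

```text
time: 4.15
ee_pos: [0.4657, -0.1865, 0.1863]
tcp_rot: [-180.0, 0.0, -139.4]
wrist_force: [0.4, -0.2, -0.3]
opening: 0.0854
grasp_force: 0.0
```

play_rows:
  steps:
    - [[0, 0, 0, -0.116], [0, 0, 0, -0.116], [0, 0, 0, -0.116], [0, 0, 0, -0.116], [0, 0, 0, -0.116]]

```text
time: 4.57
ee_pos: [0.4657, -0.1865, 0.1863]
tcp_rot: [-180.0, -0.0, -106.2]
wrist_force: [0.9, -0.9, 0.7]
opening: 0.0851
grasp_force: 0.0
```

play_rows:
  steps:
    - [[0, 0, 0, -0.116], [0, 0, 0, -0.116], [0, 0, 0, -0.116], [0, 0, 0, -0.116], [0, 0, 0, -0.116]]

```text
time: 4.98
ee_pos: [0.4657, -0.1865, 0.1863]
tcp_rot: [-180.0, -0.0, -73.0]
wrist_force: [-0.0, 0.0, 0.4]
opening: 0.0857
grasp_force: 0.0
```

```bash
python3 plan.py .4635,-.1851,.002,286.7
python3 - <<'E'
from ov import *
import json
o=json.load(open('o.json')); o['pf'][2]=106.7
o['seat'][:2]=[.600,.033]; json.dump(o,open('o.json','w'))
c=cam('top');s=cam('side')
draw(c,[],(255,335,165,265),5,'a.png'); draw(s,curves(o),(210,310,140,250),4,'b.png')
A=[cv2.imread(x+'.png') for x in'ab']
draw(s,curves(o),(210,410,150,290),4,'pics/n5.png')
E
```

```text
t 4.98 p [ 0.4657 -0.1865  0.1863] yaw -72.98 rot [-180.     -0.    -72.98] q [ -21.8   -2.3   -2.4   90.    -0.  -128.9] F [-0.   0.   0.4] open 0.0857 g 0.0
target .4635,-.1851,.002,286.7 tool-axes shift if moved before turning [-0.002   0.0017  0.1843] ; after turning [-0.002   0.0017  0.1843] turn rad -6.2775
```

View pics/n5.png

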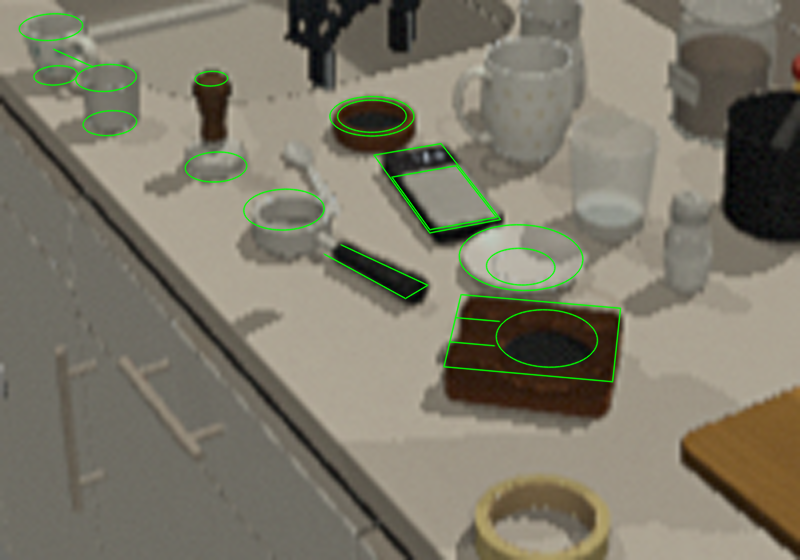

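The side overlay agrees: the ring is about 2 mm further right, and the gripper is already over the handle. I'll descend with a part opening, because the scale corner is close.

play_rows:
  steps:
    - [[0, 0, 0.025, 0], [0, 0, 0.025, 0], [0, 0, 0.025, 0], [0, 0, 0.025, 0], [0, 0, 0.025, 0]]
  gripper: 0.06

```text
time: 5.5
ee_pos: [0.4656, -0.1865, 0.0602]
tcp_rot: [-180.0, -0.0, -73.6]
wrist_force: [-0.8, 1.0, 0.2]
opening: 0.0598
grasp_force: 0.0
```

play_rows:
  steps:
    - [[0, 0, 0.02, 0], [0, 0, 0.015, 0], [0, 0, 0.012, 0], [0, 0, 0.011, 0], [0, 0, 0, 0]]

```text
time: 5.92
ee_pos: [0.4647, -0.1861, 0.0014]
tcp_rot: [179.9, 0.1, -73.4]
wrist_force: [-0.5, 0.2, 0.2]
opening: 0.06
grasp_force: 0.0
```

play_rows:
  steps:
    - [[0, 0, 0, 0], [0, 0, 0, 0], [0, 0, 0, 0], [0, 0, 0, 0], [0, 0, 0, 0]]
  gripper: 0.0

```text
time: 6.33
ee_pos: [0.4667, -0.1868, 0.0047]
tcp_rot: [-179.9, -0.1, -73.3]
wrist_force: [0.0, 0.7, 6.1]
opening: 0.0212
grasp_force: 78.5
```

play_rows:
  steps:
    - [[0, 0, 0, 0], [0, 0, 0, 0], [0, 0, 0, 0], [0, 0, 0, 0], [0, 0, 0, 0]]

```text
time: 6.75
ee_pos: [0.4666, -0.1868, 0.0047]
tcp_rot: [-179.9, -0.1, -73.3]
wrist_force: [-0.9, 0.7, 6.4]
opening: 0.0214
grasp_force: 78.5
```

Gripped at 78 N with a 21 mm opening. I'll lift and check where along the handle it holds.

play_rows:
  steps:
    - [[0, 0, -0.01, 0], [0, 0, -0.02, 0], [0, 0, -0.02, 0], [0, 0, -0.02, 0], [0, 0, -0.02, 0]]

```text
time: 7.17
ee_pos: [0.4652, -0.1864, 0.0944]
tcp_rot: [180.0, 0.0, -73.3]
wrist_force: [-0.1, -0.6, -4.8]
opening: 0.0212
grasp_force: 78.9
```

```bash
cat > pfo.py <<'E'
from ov import *
import sys
d=float(sys.argv[1]); fn=sys.argv[2]
ob=bot.get_obs(); p=ob['ee_pos']; Rm=R.from_euler('xyz',ob['tcp_rot'],degrees=True).as_matrix(); a=np.arctan2(Rm[1,0],Rm[0,0])+np.pi
e=[p[0]+d*np.cos(a),p[1]+d*np.sin(a),np.degrees(a)]; z=p[2]-.0047
L=[C+[0,0,z] for C in curves(dict(pf=e))]+[circ(*e[:2],.0355,.004+z)]
print('pf',np.round(e,4),'z',z.round(4),ob['tcp_rot'])
t,s=cam('top'),cam('side'); P=proj(t,e[:2]+[z])[0].astype(int);Q=proj(s,e[:2]+[z])[0].astype(int)
draw(t,L,(P[0]-33,P[0]+47,P[1]-50,P[1]+30),5,'a.png');draw(s,L,(Q[0]-35,Q[0]+45,Q[1]-40,Q[1]+40),5,'b.png')
cv2.imwrite(fn,np.hstack([cv2.imread('a.png'),cv2.imread('b.png')]))
E
python3 pfo.py .092 pics/p6.png
```

```text
pf [ 4.388000e-01 -9.820000e-02  1.066943e+02] z 0.0897 [ 1.79952342e+02  2.28345989e-02 -7.33057284e+01]
```

View pics/p6.png

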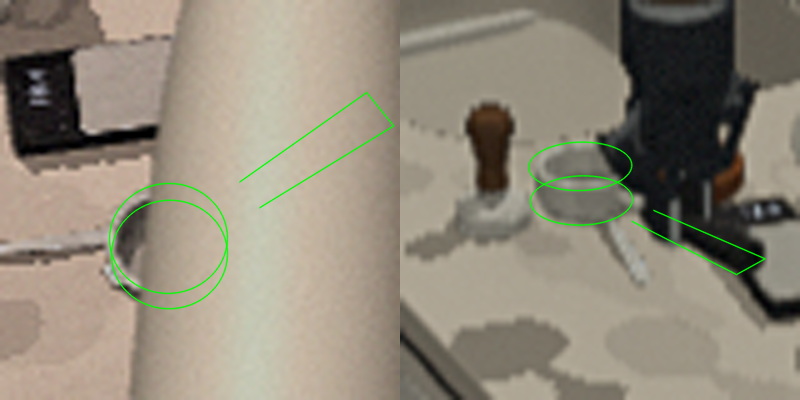

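The ring and handle line up with the model held at 92 mm and nearly level. Now I'll carry it to above the stand and turn it.

play_rows:
  steps:
    - [[0.0266, 0.0112, -0.016, 0], [0.0266, 0.0112, -0.016, 0], [0.0266, 0.0112, -0.016, 0], [0.0266, 0.0112, -0.016, 0], [0.0266, 0.0112, -0.016, 0]]

```text
time: 7.68
ee_pos: [0.4495, -0.331, 0.1725]
tcp_rot: [179.9, 0.1, -73.3]
wrist_force: [1.4, -1.1, -4.5]
opening: 0.0209
grasp_force: 79.0
```

play_rows:
  steps:
    - [[0, 0, 0, 0.085], [0, 0, 0, 0.085], [0, 0, 0, 0.085], [0, 0, 0, 0.085], [0, 0, 0, 0.085]]

```text
time: 8.1
ee_pos: [0.4498, -0.3299, 0.1716]
tcp_rot: [179.9, 0.1, -97.9]
wrist_force: [0.7, -0.2, -4.2]
opening: 0.0212
grasp_force: 79.0
```

play_rows:
  steps:
    - [[0, 0, 0, 0.085], [0, 0, 0, 0.085], [0, 0, 0, 0.085], [0, 0, 0, 0.085], [0, 0, 0, 0.085]]

```text
time: 8.52
ee_pos: [0.4498, -0.3297, 0.1716]
tcp_rot: [179.9, 0.0, -122.2]
wrist_force: [0.7, -1.0, -3.8]
opening: 0.0208
grasp_force: 79.0
```

play_rows:
  steps:
    - [[0, 0, 0, 0.085], [0, 0, 0, 0.085], [0, 0, 0, 0.085], [0, 0, 0, 0.085], [0, 0, 0, 0.085]]

```text
time: 8.93
ee_pos: [0.4498, -0.3297, 0.1715]
tcp_rot: [179.9, -0.1, -146.6]
wrist_force: [-0.2, -0.2, -4.5]
opening: 0.0211
grasp_force: 79.0
```

play_rows:
  steps:
    - [[0, 0, 0, 0.085], [0, 0, 0, 0.085], [0, 0, 0, 0.085], [0, 0, 0, 0.085], [0, 0, 0, 0.085]]

```text
time: 9.35
ee_pos: [0.4498, -0.3297, 0.1715]
tcp_rot: [179.9, -0.1, -170.9]
wrist_force: [0.4, 0.5, -3.5]
opening: 0.0214
grasp_force: 79.0
```

play_rows:
  steps:
    - [[0, 0, 0, 0.085], [0, 0, 0, 0.085], [0, 0, 0, 0.085], [0, 0, 0, 0.085], [0, 0, 0, 0.085]]

```text
time: 9.77
ee_pos: [0.4498, -0.3297, 0.1715]
tcp_rot: [180.0, -0.1, 164.7]
wrist_force: [-0.9, -0.2, -5.1]
opening: 0.021
grasp_force: 79.0
```

play_rows:
  steps:
    - [[0, 0, 0, 0.085], [0, 0, 0, 0.085], [0, 0, 0, 0.085], [0, 0, 0, 0.085], [0, 0, 0, 0.085]]

```text
time: 10.18
ee_pos: [0.4498, -0.3296, 0.1715]
tcp_rot: [-180.0, -0.1, 140.3]
wrist_force: [-0.4, -0.1, -4.3]
opening: 0.0211
grasp_force: 79.0
```

```bash
python3 plan.py .4500,-.3297,.06,140.7
```

```text
t 10.18 p [ 0.4498 -0.3296  0.1715] yaw 140.35 rot [-1.7999e+02 -1.5000e-01  1.4035e+02] q [-36.2   5.4   3.9  88.7   0.    3.4] F [-0.4 -0.1 -4.3] open 0.0211 g 79.0
target .4500,-.3297,.06,140.7 tool-axes shift if moved before turning [-5.000e-04  1.000e-04  1.115e-01] ; after turning [-2.000e-04  1.000e-04  1.115e-01] turn rad -0.0061
```

play_rows:
  steps:
    - [[0, 0, 0.026, -0.006], [0, 0, 0.026, 0], [0, 0, 0.026, 0], [0, 0, 0.026, 0], [0, 0, 0.01, 0]]

```text
time: 10.6
ee_pos: [0.448, -0.3283, 0.0539]
tcp_rot: [-180.0, -0.4, 140.9]
wrist_force: [-1.2, 0.2, -5.2]
opening: 0.0211
grasp_force: 79.1
```

play_rows:
  steps:
    - [[0, 0, 0.006, 0], [0, 0, 0.006, 0], [0, 0, 0.004, 0], [0, 0, 0.004, 0], [0, 0, 0.004, 0]]

```text
time: 11.02
ee_pos: [0.4508, -0.3304, 0.0361]
tcp_rot: [180.0, 0.1, 140.9]
wrist_force: [1.4, 0.5, -4.8]
opening: 0.021
grasp_force: 79.1
```

```bash
python3 plan.py .4500,-.3297,.0177,140.7
```

```text
t 11.02 p [ 0.4508 -0.3304  0.0361] yaw 140.94 rot [1.7999e+02 1.0000e-01 1.4094e+02] q [-36.2   6.9  -9.5  73.5   0.    2.8] F [ 1.4  0.5 -4.8] open 0.021 g 79.1
target .4500,-.3297,.0177,140.7 tool-axes shift if moved before turning [0.0011 0.     0.0184] ; after turning [0.0011 0.     0.0184] turn rad 0.0041
```

play_rows:
  steps:
    - [[0, 0, 0.004, 0], [0, 0, 0.004, 0], [0, 0, 0.003, 0], [0, 0, 0.002, 0], [0, 0, 0.001, 0]]

```text
time: 11.43
ee_pos: [0.4502, -0.3299, 0.0211]
tcp_rot: [-180.0, -0.0, 140.9]
wrist_force: [-0.9, 0.8, -1.9]
opening: 0.021
grasp_force: 79.2
```

play_rows:
  steps:
    - [[0, 0, 0.001, 0], [0, 0, 0.001, 0], [0, 0, 0, 0], [0, 0, 0, 0], [0, 0, 0, 0]]

```text
time: 11.85
ee_pos: [0.4504, -0.3301, 0.0196]
tcp_rot: [180.0, 0.0, 140.9]
wrist_force: [-0.1, 0.0, -1.9]
opening: 0.0207
grasp_force: 79.4
```

play_rows:
  steps:
    - [[0, 0, 0.001, 0], [0, 0, 0.001, 0], [0, 0, 0, 0], [0, 0, 0, 0], [0, 0, 0, 0]]

```text
time: 12.27
ee_pos: [0.4505, -0.3301, 0.0183]
tcp_rot: [180.0, 0.1, 140.9]
wrist_force: [-2.8, 2.1, 6.8]
opening: 0.0208
grasp_force: 80.2
```

play_rows:
  steps:
    - [[0, 0, 0, 0], [0, 0, 0, 0], [0, 0, 0, 0], [0, 0, 0, 0], [0, 0, 0, 0]]
  gripper: 0.06

```text
time: 12.68
ee_pos: [0.4502, -0.33, 0.0171]
tcp_rot: [-180.0, -0.0, 140.9]
wrist_force: [0.1, 0.0, 0.9]
opening: 0.0598
grasp_force: 0.0
```

play_rows:
  steps:
    - [[0, 0, -0.01, 0], [0, 0, -0.02, 0], [0, 0, -0.03, 0], [0, 0, -0.03, 0], [0, 0, -0.03, 0]]

```text
time: 13.1
ee_pos: [0.45, -0.3298, 0.1393]
tcp_rot: [180.0, 0.0, 140.9]
wrist_force: [0.6, 0.5, 0.7]
opening: 0.0599
grasp_force: 0.0
```

```bash
python3 plan.py .4409,.0535,.21,140.7
```

```text
t 13.1 p [ 0.45   -0.3298  0.1393] yaw 140.94 rot [1.8000e+02 1.0000e-02 1.4094e+02] q [-36.2   5.2   0.1  84.9   0.    2.8] F [0.6 0.5 0.7] open 0.0599 g 0.0
target .4409,.0535,.21,140.7 tool-axes shift if moved before turning [ 0.2486  0.2919 -0.0707] ; after turning [ 0.2498  0.2908 -0.0707] turn rad 0.0041
```

play_rows:
  steps:
    - [[0.0249, 0.0292, -0.0071, 0], [0.0249, 0.0292, -0.0071, 0], [0.0249, 0.0292, -0.0071, 0], [0.0249, 0.0292, -0.0071, 0], [0.0249, 0.0292, -0.0071, 0]]
  gripper: 0.0854

```text
time: 13.52
ee_pos: [0.4452, -0.1367, 0.1741]
tcp_rot: [180.0, 0.1, 140.9]
wrist_force: [1.2, -0.1, 1.1]
opening: 0.0856
grasp_force: 0.0
```

play_rows:
  steps:
    - [[0.0249, 0.0292, -0.0071, 0], [0.0249, 0.0292, -0.0071, 0], [0.0249, 0.0292, -0.0071, 0], [0.0249, 0.0292, -0.0071, 0], [0.0249, 0.0292, -0.0071, 0]]

```text
time: 13.93
ee_pos: [0.4404, 0.0554, 0.2097]
tcp_rot: [179.9, 0.1, 140.9]
wrist_force: [1.2, -0.9, 0.2]
opening: 0.0853
grasp_force: 0.0
```

```bash
python3 plan.py .440,.054,.0533,140.9
python3 - <<'E'
from ov import *
import json
o=json.load(open('o.json'))
t,s=cam('top'),cam('side'); e=o['stand']
pf=[C+[0,0,.013] for C in curves(dict(pf=e))]
draw(s,pf,(285,375,195,265),5,'a.png'); draw(t,pf,(350,420,148,218),5,'b.png'); draw(s,curves(o),(215,315,150,200),5,'c.png')
z=np.zeros((600,800,3),np.uint8)
a,b,c=[cv2.imread(x+'.png') for x in'abc']; z[:350,:450]=a; z[:350,450:]=b; z[350:,:500]=c
cv2.imwrite('pics/q7.png',z)
E
```

```text
t 13.93 p [0.4404 0.0554 0.2097] yaw 140.92 rot [1.7994e+02 6.0000e-02 1.4092e+02] q [  7.2 -10.   -6.7  93.1  -0.   46.2] F [ 1.2 -0.9  0.2] open 0.0853 g 0.0
target .440,.054,.0533,140.9 tool-axes shift if moved before turning [-0.0004 -0.0015  0.1564] ; after turning [-0.0006 -0.0013  0.1564] turn rad 0.0004
```

View pics/q7.png

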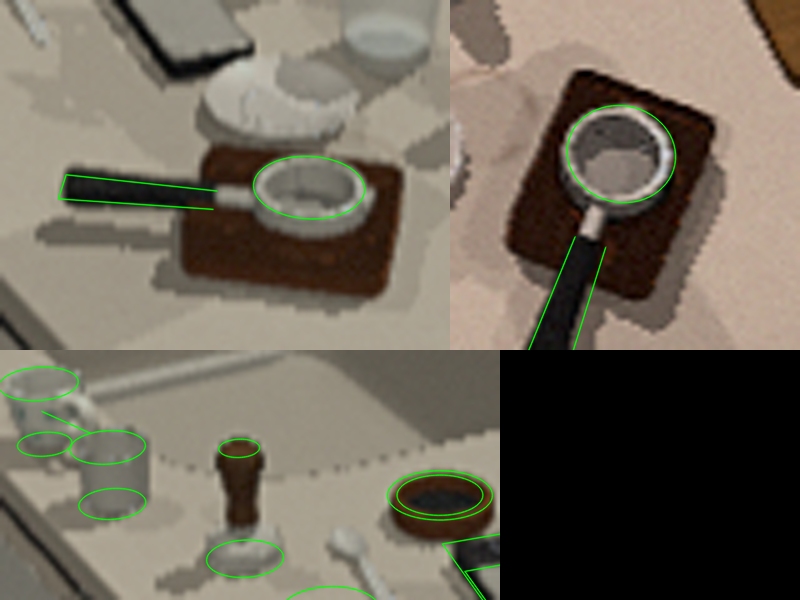

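The portafilter is seated: the ring at (310,188) in the side crop sits on the home overlay, and the handle comes out through the slot. Next is the tamper.

play_rows:
  steps:
    - [[-0.0011, 0.0004, 0.02, 0], [0, 0, 0.03, 0], [0, 0, 0.03, 0], [0, 0, 0.03, 0], [0, 0, 0.02, 0]]

```text
time: 14.45
ee_pos: [0.4411, 0.0527, 0.0761]
tcp_rot: [-179.9, -0.1, 140.9]
wrist_force: [-0.0, -0.0, 0.6]
opening: 0.0852
grasp_force: 0.0
```

play_rows:
  steps:
    - [[0, 0, 0.015, 0], [0, 0, 0.011, 0], [0, 0, 0, 0], [0, 0, 0, 0], [0, 0, 0, 0]]

```text
time: 14.87
ee_pos: [0.4428, 0.0532, 0.0536]
tcp_rot: [179.9, 0.1, 140.9]
wrist_force: [0.9, 0.1, 1.1]
opening: 0.0855
grasp_force: 0.0
```

play_rows:
  steps:
    - [[0, 0, 0, 0], [0, 0, 0, 0], [0, 0, 0, 0], [0, 0, 0, 0], [0, 0, 0, 0]]
  gripper: 0.0
  squeeze: 60

```text
time: 15.28
ee_pos: [0.4423, 0.0532, 0.0529]
tcp_rot: [180.0, 0.0, 140.9]
wrist_force: [-1.4, -1.1, 2.7]
opening: 0.0339
grasp_force: 59.2
```

play_rows:
  steps:
    - [[0, 0, 0, 0], [0, 0, 0, 0], [0, 0, 0, 0], [0, 0, 0, 0], [0, 0, 0, 0]]

```text
time: 15.7
ee_pos: [0.4423, 0.0531, 0.0529]
tcp_rot: [180.0, 0.0, 140.9]
wrist_force: [-1.4, -1.8, 5.2]
opening: 0.0336
grasp_force: 59.3
```

play_rows:
  steps:
    - [[0, 0, -0.01, 0], [0, 0, -0.01, 0], [0, 0, -0.015, 0], [0, 0, -0.015, 0], [0, 0, -0.01, 0]]

```text
time: 16.12
ee_pos: [0.4424, 0.0534, 0.1142]
tcp_rot: [179.9, 0.0, 140.9]
wrist_force: [0.1, 0.0, -3.2]
opening: 0.034
grasp_force: 60.1
```

```bash
python3 plan.py .600,.033,.11,140.9
python3 - <<'E'
from ov import *
import json
o=json.load(open('o.json'))
t,s=cam('top'),cam('side'); z=bot.get_obs()['ee_pos']; print(z)
L=[circ(z[0],z[1],.029,z[2]-.0533)]+curves(dict(seat=o['seat']))+[circ(*o['seat'][:2],.041,0)]
draw(s,L,(235,335,130,200),5,'a.png'); 
cv2.imwrite('pics/r8.png',cv2.imread('a.png'))
E
```

```text
t 16.12 p [0.4424 0.0534 0.1142] yaw 140.94 rot [1.7994e+02 5.0000e-02 1.4094e+02] q [  6.9 -10.2 -17.4  82.6   0.   45.9] F [ 0.1  0.  -3.2] open 0.034 g 60.1
target .600,.033,.11,140.9 tool-axes shift if moved before turning [-0.1352  0.0835  0.0044] ; after turning [-0.1352  0.0836  0.0042] turn rad 0.0007
[0.4430435  0.05343077 0.1143748 ]
```

View pics/r8.png

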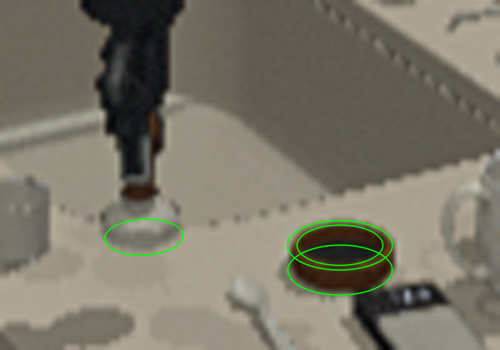

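Run:
```python
from ov import *
t=cam('top'); print('mug',ray(t,270.9,149,.098),'glass',ray(t,230+350/4,130+90/4,0.003))
```

```text
mug [ 0.71476392 -0.06303777  0.098     ] glass [ 0.70386344 -0.21917581  0.003     ]
```

play_rows:
  steps:
    - [[-0.014, 0.0086, 0, 0], [-0.014, 0.0086, 0, 0], [-0.014, 0.0086, 0, 0], [-0.014, 0.0086, 0, 0], [-0.014, 0.0086, 0, 0]]

```text
time: 16.68
ee_pos: [0.5237, 0.0424, 0.111]
tcp_rot: [-179.9, -0.1, 140.9]
wrist_force: [0.4, -0.8, -3.5]
opening: 0.0338
grasp_force: 60.3
```

play_rows:
  steps:
    - [[-0.0131, 0.0081, 0, 0], [-0.0131, 0.0081, 0, 0], [-0.0131, 0.0081, 0, 0], [-0.0131, 0.0081, 0, 0], [-0.0131, 0.0081, 0, 0]]

```text
time: 17.1
ee_pos: [0.6001, 0.0326, 0.1107]
tcp_rot: [-179.9, -0.1, 140.9]
wrist_force: [-0.7, 0.2, -3.2]
opening: 0.0339
grasp_force: 60.3
```

play_rows:
  steps:
    - [[0, 0, 0.01, 0], [0, 0, 0.01, 0], [0, 0, 0.01, 0], [0, 0, 0, 0], [0, 0, 0, 0]]

```text
time: 17.52
ee_pos: [0.5985, 0.0328, 0.081]
tcp_rot: [-179.9, -0.1, 140.9]
wrist_force: [-0.5, 0.4, -2.5]
opening: 0.0334
grasp_force: 60.5
```

```bash
python3 plan.py .600,.033,.0613,140.9
python3 - <<'E'
from ov import *
import json
o=json.load(open('o.json'))
t,s=cam('top'),cam('side'); z=bot.get_obs()['ee_pos']
L=[circ(z[0],z[1],.029,z[2]-.0533)]+curves(dict(seat=o['seat']))
draw(s,L,(265,335,140,200),7,'a.png'); draw(t,L,(235,278,175,235),7,'b.png')
z=np.zeros((420,791,3),np.uint8); z[:,:490]=cv2.imread('a.png'); b=cv2.imread('b.png'); z[:,490:]=b; cv2.imwrite('pics/u9.png',z)
E
```

```text
t 17.52 p [0.5985 0.0328 0.081 ] yaw 140.95 rot [-1.7991e+02 -1.1000e-01  1.4095e+02] q [ 3.1 11.5  0.8 79.4  0.  42.2] F [-0.5  0.4 -2.5] open 0.0334 g 60.5
target .600,.033,.0613,140.9 tool-axes shift if moved before turning [-0.001   0.0011  0.0197] ; after turning [-0.001   0.0011  0.0197] turn rad 0.0008
```

View pics/u9.png

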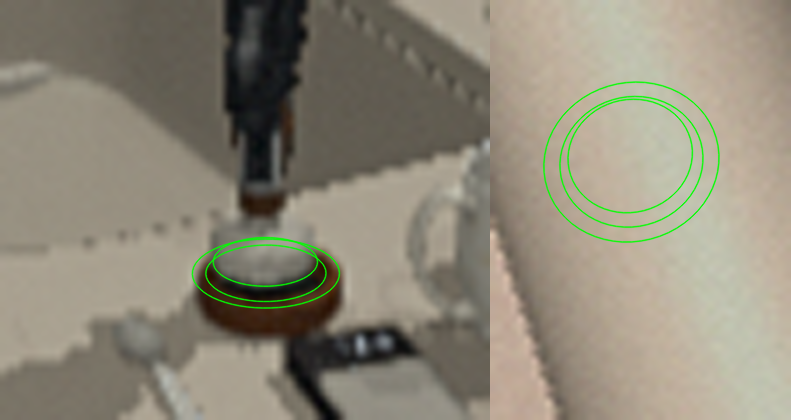

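The side crop shows the tamper base at x 212–315 over the seat at x 197–342, so it sits about 3 mm left. I'll correct that while lowering.

play_rows:
  steps:
    - [[-0.0028, 0.0005, 0, 0], [0, 0, 0.005, 0], [0, 0, 0.004, 0], [0, 0, 0.003, 0], [0, 0, 0.003, 0]]

```text
time: 18.03
ee_pos: [0.6022, 0.0313, 0.0667]
tcp_rot: [-180.0, -0.0, 140.9]
wrist_force: [0.4, -0.4, -3.3]
opening: 0.0335
grasp_force: 60.5
```

play_rows:
  steps:
    - [[0, 0, 0.002, 0], [0, 0, 0.001, 0], [0, 0, 0.001, 0], [0, 0, 0, 0], [0, 0, 0, 0]]

```text
time: 18.45
ee_pos: [0.6024, 0.0313, 0.0634]
tcp_rot: [180.0, 0.0, 140.9]
wrist_force: [0.5, -0.5, -3.1]
opening: 0.034
grasp_force: 60.5
```

play_rows:
  steps:
    - [[0, 0, 0.001, 0], [0, 0, 0.001, 0], [0, 0, 0.0005, 0], [0, 0, 0, 0], [0, 0, 0, 0]]

```text
time: 18.87
ee_pos: [0.6024, 0.0313, 0.061]
tcp_rot: [180.0, 0.0, 140.9]
wrist_force: [-1.0, 0.4, -0.6]
opening: 0.0339
grasp_force: 60.6
```

play_rows:
  steps:
    - [[0, 0, 0, 0], [0, 0, 0, 0], [0, 0, 0, 0], [0, 0, 0, 0], [0, 0, 0, 0]]
  gripper: 0.0854

```text
time: 19.28
ee_pos: [0.6025, 0.0313, 0.0609]
tcp_rot: [180.0, 0.0, 140.9]
wrist_force: [-0.3, -0.6, 0.3]
opening: 0.0851
grasp_force: 0.0
```

play_rows:
  steps:
    - [[0, 0, -0.015, 0], [0, 0, -0.03, 0], [0, 0, -0.03, 0], [0, 0, -0.03, 0], [0, 0, -0.03, 0]]

```text
time: 19.7
ee_pos: [0.6021, 0.0314, 0.1973]
tcp_rot: [180.0, 0.0, 140.9]
wrist_force: [1.2, 0.6, -0.5]
opening: 0.0852
grasp_force: 0.0
```

```bash
python3 plan.py .390,.185,.19,140.9
python3 - <<'E'
from h import *
s=cam('side'); im=s['img'][135:200,265:335]; cv2.imwrite('a.png',cv2.resize(im,None,fx=6,fy=6,interpolation=cv2.INTER_CUBIC))
E
```

```text
t 19.7 p [0.6021 0.0314 0.1973] yaw 140.94 rot [179.99   0.   140.94] q [ 3.  11.8 13.9 92.1  0.  42. ] F [ 1.2  0.6 -0.5] open 0.0852 g 0.0
target .390,.185,.19,140.9 tool-axes shift if moved before turning [ 0.2615 -0.0144  0.0073] ; after turning [ 0.2615 -0.0145  0.0073] turn rad 0.0006
```

Contact came at exactly the recess floor height, so the tamper is seated. Now the dosing cup.

play_rows:
  steps:
    - [[0.0261, -0.0014, 0.0007, 0], [0.0261, -0.0014, 0.0007, 0], [0.0261, -0.0014, 0.0007, 0], [0.0261, -0.0014, 0.0007, 0], [0.0261, -0.0014, 0.0007, 0]]

```text
time: 20.17
ee_pos: [0.4956, 0.1086, 0.1921]
tcp_rot: [180.0, 0.0, 140.9]
wrist_force: [-0.1, 0.9, -0.2]
opening: 0.0855
grasp_force: 0.0
```

play_rows:
  steps:
    - [[0.0261, -0.0014, 0.0007, 0], [0.0261, -0.0014, 0.0007, 0], [0.0261, -0.0014, 0.0007, 0], [0.0261, -0.0014, 0.0007, 0], [0.0261, -0.0014, 0.0007, 0]]

```text
time: 20.58
ee_pos: [0.3898, 0.1855, 0.1887]
tcp_rot: [180.0, 0.0, 140.9]
wrist_force: [-0.1, 0.7, 0.5]
opening: 0.0855
grasp_force: 0.0
```

play_rows:
  steps:
    - [[0, 0, 0.02, 0.1134], [0, 0, 0.02, 0.1134], [0, 0, 0.02, 0.1134], [0, 0, 0.01, 0.1134], [0, 0, 0.01, 0.1134]]

```text
time: 21.0
ee_pos: [0.3904, 0.1849, 0.1077]
tcp_rot: [-180.0, 0.0, 108.1]
wrist_force: [-0.8, 0.7, 0.7]
opening: 0.0856
grasp_force: 0.0
```

```bash
python3 plan.py .3905,.186,.014,108.4
python3 - <<'E'
from ov import *
import json
o=json.load(open('o.json')); o['dose'][:2]=[.3905,.186]
t,s=cam('top'),cam('side')
draw(s,curves(o),(210,290,140,195),5,'a.png'); draw(s,curves(o),(265,335,140,195),5,'b.png')
z=np.zeros((275,750,3),np.uint8); z[:,:400]=cv2.imread('a.png'); z[:,400:]=cv2.imread('b.png'); cv2.imwrite('pics/v10.png',z)
E
```

```text
t 21.0 p [0.3904 0.1849 0.1077] yaw 108.14 rot [-179.97    0.    108.14] q [ 25.3 -11.9 -19.6  82.3  -0.   97.2] F [-0.8  0.7  0.7] open 0.0856 g 0.0
target .3905,.186,.014,108.4 tool-axes shift if moved before turning [0.0011 0.0005 0.0937] ; after turning [0.001  0.0004 0.0937] turn rad -0.0045
```

View pics/v10.png

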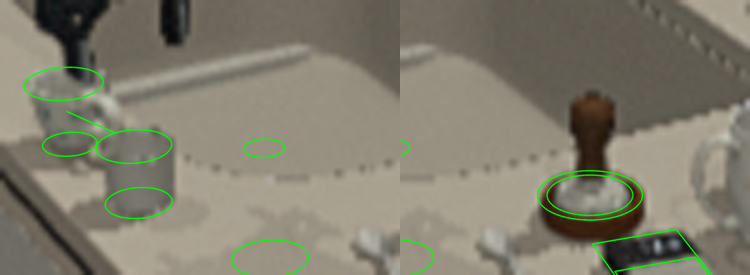

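The tamper stands upright in its seat, and the dosing cup overlay fits. Descending and gripping.

play_rows:
  steps:
    - [[0.001, 0.0004, 0.02, -0.0045], [0, 0, 0.025, 0], [0, 0, 0.02, 0], [0, 0, 0.015, 0], [0, 0, 0.0137, 0]]

```text
time: 21.52
ee_pos: [0.391, 0.186, 0.0147]
tcp_rot: [180.0, -0.0, 109.0]
wrist_force: [1.3, -0.2, 0.8]
opening: 0.0857
grasp_force: 0.0
```

play_rows:
  steps:
    - [[0, 0, 0, 0], [0, 0, 0, 0], [0, 0, 0, 0], [0, 0, 0, 0], [0, 0, 0, 0]]
  gripper: 0.0
  squeeze: 40

```text
time: 21.93
ee_pos: [0.3917, 0.1864, 0.0165]
tcp_rot: [179.9, -0.0, 108.8]
wrist_force: [0.3, -0.1, 4.8]
opening: 0.0557
grasp_force: 42.8
```

play_rows:
  steps:
    - [[0, 0, 0, 0], [0, 0, 0, 0], [0, 0, 0, 0], [0, 0, 0, 0], [0, 0, 0, 0]]

```text
time: 22.35
ee_pos: [0.3917, 0.1864, 0.0164]
tcp_rot: [179.9, -0.0, 108.7]
wrist_force: [-0.7, -0.0, 7.0]
opening: 0.0559
grasp_force: 42.9
```

play_rows:
  steps:
    - [[0, 0, -0.01, 0], [0, 0, -0.02, 0], [0, 0, -0.03, 0], [0, 0, -0.03, 0], [0, 0, -0.02, 0]]

```text
time: 22.77
ee_pos: [0.3914, 0.1862, 0.1286]
tcp_rot: [179.8, -0.0, 108.7]
wrist_force: [-0.4, 0.6, -1.2]
opening: 0.055
grasp_force: 42.8
```

```bash
python3 - <<'E'
import json,numpy as np
o=json.load(open('o.json'))['scale']; a=np.radians(o[2]); print(o, o[0]+.02*np.sin(a),o[1]-.02*np.cos(a))
E
python3 plan.py .5823,-.1298,.12,108.4 .383,.309,.15,108.4
```

```text
[0.5859, -0.1101, -10.5209] 0.5822481164199498 -0.12976376734803785
t 22.77 p [0.3914 0.1862 0.1286] yaw 108.73 rot [ 1.7985e+02 -2.0000e-02  1.0873e+02] q [ 25.4 -12.  -17.4  84.4  -0.   96.7] F [-0.4  0.6 -1.2] open 0.055 g 42.8
target .5823,-.1298,.12,108.4 tool-axes shift if moved before turning [-0.3606  0.0793  0.0087] ; after turning [-0.3601  0.0814  0.0086] turn rad 0.0057
target .383,.309,.15,108.4 tool-axes shift if moved before turning [ 0.119   0.0315 -0.0213] ; after turning [ 0.1191  0.0308 -0.0214] turn rad 0.0057
```

play_rows:
  steps:
    - [[-0.0361, 0.008, 0, 0], [-0.0361, 0.008, 0, 0], [-0.0361, 0.008, 0, 0], [-0.0361, 0.008, 0, 0], [-0.0361, 0.008, 0, 0]]

```text
time: 23.18
ee_pos: [0.4875, 0.0262, 0.1261]
tcp_rot: [179.9, 0.0, 108.7]
wrist_force: [0.6, 1.1, -0.6]
opening: 0.0557
grasp_force: 42.8
```

play_rows:
  steps:
    - [[-0.0361, 0.008, 0, 0], [-0.0361, 0.008, 0, 0], [-0.0361, 0.008, 0, 0], [-0.0361, 0.008, 0, 0], [-0.0361, 0.008, 0, 0]]

```text
time: 23.6
ee_pos: [0.5832, -0.1321, 0.1258]
tcp_rot: [180.0, 0.0, 108.7]
wrist_force: [1.0, 1.0, -0.8]
opening: 0.0553
grasp_force: 42.8
```

play_rows:
  steps:
    - [[0, 0, 0.02, 0], [0, 0, 0.02, 0], [0, 0, 0.02, 0], [0, 0, 0, 0], [0, 0, 0, 0]]

```text
time: 24.02
ee_pos: [0.5819, -0.1301, 0.0649]
tcp_rot: [-179.9, -0.1, 108.7]
wrist_force: [-0.1, 0.5, -0.8]
opening: 0.0556
grasp_force: 42.9
```

```bash
python3 plan.py .5835,-.130,.0344,108.7
python3 - <<'E'
from ov import *
import json
o=json.load(open('o.json'))
s=cam('side'); e=bot.get_obs()['ee_pos']
L=[circ(e[0],e[1],.026,e[2]-.0164)]+curves(dict(scale=o['scale']))
draw(s,L,(290,360,160,220),8,'pics/w11.png')
E
```

```text
t 24.02 p [ 0.5819 -0.1301  0.0649] yaw 108.71 rot [-1.7990e+02 -6.0000e-02  1.0871e+02] q [-12.6  11.4  -1.2  77.5  -0.   58.7] F [-0.1  0.5 -0.8] open 0.0556 g 42.9
target .5835,-.130,.0344,108.7 tool-axes shift if moved before turning [-0.0004  0.0016  0.0305] ; after turning [-0.0004  0.0016  0.0305] turn rad 0.0002
```

play_rows:
  steps:
    - [[0, 0.0005, 0.01, 0], [0, 0, 0.008, 0], [0, 0, 0.005, 0], [0, 0, 0.003, 0], [0, 0, 0.001, 0]]

```text
time: 24.48
ee_pos: [0.5826, -0.1299, 0.0374]
tcp_rot: [-180.0, -0.0, 108.7]
wrist_force: [0.4, -0.8, -0.9]
opening: 0.0553
grasp_force: 42.9
```

play_rows:
  steps:
    - [[0, 0, 0.001, 0], [0, 0, 0.001, 0], [0, 0, 0.001, 0], [0, 0, 0, 0], [0, 0, 0, 0]]

```text
time: 24.9
ee_pos: [0.583, -0.1301, 0.0352]
tcp_rot: [180.0, 0.0, 108.7]
wrist_force: [-0.4, -0.4, -1.0]
opening: 0.0551
grasp_force: 42.9
```

play_rows:
  steps:
    - [[0, 0, 0.0007, 0], [0, 0, 0.0005, 0], [0, 0, 0, 0], [0, 0, 0, 0], [0, 0, 0, 0]]

```text
time: 25.32
ee_pos: [0.5831, -0.1302, 0.0345]
tcp_rot: [180.0, 0.0, 108.7]
wrist_force: [-1.7, -0.4, 5.1]
opening: 0.0552
grasp_force: 43.3
```

play_rows:
  steps:
    - [[0, 0, 0, 0], [0, 0, 0, 0], [0, 0, 0, 0], [0, 0, 0, 0], [0, 0, 0, 0]]
  gripper: 0.08

```text
time: 25.73
ee_pos: [0.5829, -0.13, 0.0337]
tcp_rot: [-180.0, -0.0, 108.7]
wrist_force: [0.2, -0.2, 0.7]
opening: 0.0803
grasp_force: 0.0
```

play_rows:
  steps:
    - [[0, 0, -0.015, 0], [0, 0, -0.03, 0], [0, 0, -0.03, 0], [0, 0, -0.03, 0], [0, 0, -0.03, 0]]

```text
time: 26.15
ee_pos: [0.5827, -0.13, 0.1702]
tcp_rot: [-180.0, -0.0, 108.7]
wrist_force: [-1.0, 0.7, -0.1]
opening: 0.0798
grasp_force: 0.0
```

```bash
python3 plan.py .3835,.3085,.15,108.4
python3 - <<'E'
from h import *
s=cam('side'); t=cam('top')
# cup handle direction & rim refine: save enlarged side+top numbers for later
cv2.imwrite('pics/top_x.png',t['img'])
E
```

```text
t 26.15 p [ 0.5827 -0.13    0.1702] yaw 108.71 rot [-180.     -0.    108.71] q [-12.6  10.7   9.6  89.    0.   58.7] F [-1.   0.7 -0.1] open 0.0798 g 0.0
target .3835,.3085,.15,108.4 tool-axes shift if moved before turning [ 0.4793 -0.0481  0.0203] ; after turning [ 0.479  -0.0506  0.0202] turn rad 0.0054
```

play_rows:
  steps:
    - [[0.032, -0.0032, 0, 0], [0.032, -0.0032, 0, 0], [0.032, -0.0032, 0, 0], [0.032, -0.0032, 0, 0], [0.032, -0.0032, 0, 0]]
  gripper: 0.0854

```text
time: 26.67
ee_pos: [0.5156, 0.0174, 0.1682]
tcp_rot: [-180.0, -0.0, 108.7]
wrist_force: [0.2, 0.3, 0.1]
opening: 0.0854
grasp_force: 0.0
```

play_rows:
  steps:
    - [[0.032, -0.0032, 0, 0], [0.032, -0.0032, 0, 0], [0.032, -0.0032, 0, 0], [0.032, -0.0032, 0, 0], [0.032, -0.0032, 0, 0]]

```text
time: 27.08
ee_pos: [0.4491, 0.1639, 0.1684]
tcp_rot: [-180.0, -0.0, 108.7]
wrist_force: [-0.5, 0.1, 1.2]
opening: 0.0852
grasp_force: 0.0
```

play_rows:
  steps:
    - [[0.0319, -0.0032, 0, 0], [0.0319, -0.0032, 0, 0], [0.0319, -0.0032, 0, 0], [0.0319, -0.0032, 0, 0], [0.0319, -0.0032, 0, 0]]

```text
time: 27.5
ee_pos: [0.3827, 0.3099, 0.1684]
tcp_rot: [-180.0, 0.0, 108.7]
wrist_force: [0.5, 0.5, -0.5]
opening: 0.0854
grasp_force: 0.0
```

```bash
python3 plan.py .3835,.3085,.016,108.4
```

```text
t 27.5 p [0.3827 0.3099 0.1684] yaw 108.71 rot [-179.99    0.    108.71] q [ 39.   -3.7  -5.7  88.1  -0.  110.3] F [ 0.5  0.5 -0.5] open 0.0854 g 0.0
target .3835,.3085,.016,108.4 tool-axes shift if moved before turning [-0.0016  0.0003  0.1524] ; after turning [-0.0016  0.0003  0.1524] turn rad 0.0054
```

play_rows:
  steps:
    - [[-0.001, 0.0003, 0.03, 0], [0, 0, 0.03, 0], [0, 0, 0.03, 0], [0, 0, 0.025, 0], [0, 0, 0.015, 0]]

```text
time: 27.92
ee_pos: [0.3829, 0.3069, 0.0353]
tcp_rot: [-179.8, 0.1, 108.7]
wrist_force: [-0.7, 0.1, -0.0]
opening: 0.0856
grasp_force: 0.0
```

play_rows:
  steps:
    - [[0, 0, 0.012, 0], [0, 0, 0.01, 0], [0, 0, 0, 0], [0, 0, 0, 0], [0, 0, 0, 0]]

```text
time: 28.33
ee_pos: [0.3849, 0.3083, 0.0179]
tcp_rot: [179.9, -0.0, 108.7]
wrist_force: [-0.1, -0.3, -0.1]
opening: 0.0854
grasp_force: 0.0
```

play_rows:
  steps:
    - [[0, 0, 0, 0], [0, 0, 0, 0], [0, 0, 0, 0], [0, 0, 0, 0], [0, 0, 0, 0]]
  gripper: 0.0
  squeeze: 35

```text
time: 28.75
ee_pos: [0.385, 0.3083, 0.018]
tcp_rot: [179.9, -0.0, 108.7]
wrist_force: [-0.7, 0.8, 6.2]
opening: 0.0603
grasp_force: 37.4
```

play_rows:
  steps:
    - [[0, 0, 0, 0], [0, 0, 0, 0], [0, 0, 0, 0], [0, 0, 0, 0], [0, 0, 0, 0]]

```text
time: 29.17
ee_pos: [0.385, 0.3083, 0.018]
tcp_rot: [179.9, -0.0, 108.7]
wrist_force: [-0.1, 0.5, 5.8]
opening: 0.0601
grasp_force: 37.4
```

play_rows:
  steps:
    - [[0, 0, -0.01, 0], [0, 0, -0.02, 0], [0, 0, -0.03, 0], [0, 0, -0.03, 0], [0, 0, -0.03, 0]]

```text
time: 29.58
ee_pos: [0.3839, 0.3075, 0.1386]
tcp_rot: [-180.0, 0.0, 108.7]
wrist_force: [0.9, 0.2, -1.5]
opening: 0.0599
grasp_force: 38.4
```

```bash
python3 plan.py .5905,-.2485,.14,108.4
python3 - <<'E'
from ov import *
t,s=cam('top'),cam('side'); e=bot.get_obs()['ee_pos']; z=e[2]-.016
cv2.imwrite('pics/side_cup.png',s['img'])
L=[circ(e[0],e[1],.0315,.055+z),circ(e[0],e[1],.022,z)]
draw(s,L,(200,270,110,190),6,'a.png'); draw(t,[],(225,310,130,220),4,'b.png'); 
import json
o=json.load(open('o.json'))
# last look: cup in hand (side), dosing cup on scale + saucer (top, side)
draw(s,curves(dict(scale=o['scale'],sau=o['sau'])),(290,365,160,225),6,'c.png'); draw(t,curves(dict(scale=o['scale'],sau=o['sau'])),(270,360,150,210),4,'b.png')
zz=np.zeros((600,800,3),np.uint8); a,b,c=[cv2.imread(x+'.png') for x in'abc']
zz[:a.shape[0],:a.shape[1]]=a; zz[:c.shape[0],425:800]=c[:,:375]; zz[395:395+205,425:785]=b[:205,:360]
cv2.imwrite('pics/x12.png',zz)
E
```

```text
t 29.58 p [0.3839 0.3075 0.1386] yaw 108.71 rot [-1.7997e+02  1.0000e-02  1.0871e+02] q [ 38.7  -3.8  -9.   84.8   0.  110. ] F [ 0.9  0.2 -1.5] open 0.0599 g 38.4
target .5905,-.2485,.14,108.4 tool-axes shift if moved before turning [-0.5929  0.0173 -0.0013] ; after turning [-0.5928  0.0205 -0.0014] turn rad 0.0054
```

play_rows:
  steps:
    - [[-0.02, 0.0009, 0, 0], [-0.03, 0.0009, 0, 0], [-0.03, 0.0009, 0, 0], [-0.03, 0.0009, 0, 0], [-0.03, 0.0009, 0, 0]]

```text
time: 30.1
ee_pos: [0.4334, 0.1753, 0.1366]
tcp_rot: [-180.0, 0.0, 108.7]
wrist_force: [0.5, 0.3, -1.5]
opening: 0.06
grasp_force: 38.4
```

play_rows:
  steps:
    - [[-0.031, 0.0009, 0, 0], [-0.031, 0.0009, 0, 0], [-0.031, 0.0009, 0, 0], [-0.031, 0.0009, 0, 0], [-0.031, 0.0009, 0, 0]]

```text
time: 30.52
ee_pos: [0.4874, 0.0297, 0.1366]
tcp_rot: [-180.0, -0.0, 108.7]
wrist_force: [0.5, 0.9, -2.3]
opening: 0.0597
grasp_force: 38.4
```

play_rows:
  steps:
    - [[-0.031, 0.0008, 0, 0], [-0.031, 0.0008, 0, 0], [-0.031, 0.0008, 0, 0], [-0.031, 0.0008, 0, 0], [-0.031, 0.0008, 0, 0]]

```text
time: 30.93
ee_pos: [0.5409, -0.1158, 0.1365]
tcp_rot: [-180.0, -0.0, 108.7]
wrist_force: [0.5, -0.2, -1.5]
opening: 0.0598
grasp_force: 38.4
```

play_rows:
  steps:
    - [[-0.031, 0.0008, 0, 0], [-0.031, 0.0008, 0, 0], [-0.031, 0.0008, 0, 0], [-0.03, 0.0008, 0, 0], [-0.02, 0.0008, 0, 0]]

```text
time: 31.35
ee_pos: [0.5907, -0.2508, 0.1359]
tcp_rot: [-179.9, -0.0, 108.6]
wrist_force: [0.3, 0.3, -1.2]
opening: 0.0597
grasp_force: 38.4
```

play_rows:
  steps:
    - [[0, 0, 0.02, 0], [0, 0, 0.025, 0], [0, 0, 0.02, 0], [0, 0, 0.01, 0], [0, 0, 0, 0]]

```text
time: 31.77
ee_pos: [0.589, -0.2478, 0.0587]
tcp_rot: [-179.8, -0.2, 108.7]
wrist_force: [0.2, 0.8, -1.6]
opening: 0.0599
grasp_force: 38.4
```

```bash
python3 plan.py .5907,-.249,.023,108.7
```

```text
t 31.77 p [ 0.589  -0.2478  0.0587] yaw 108.7 rot [-179.78   -0.2   108.7 ] q [-22.8  17.5   5.5  78.3  -0.   48.5] F [ 0.2  0.8 -1.6] open 0.0599 g 38.4
target .5907,-.249,.023,108.7 tool-axes shift if moved before turning [-0.0019  0.0014  0.0357] ; after turning [-0.0017  0.0012  0.0357] turn rad 0.0
```

play_rows:
  steps:
    - [[0, 0, 0.01, 0], [0, 0, 0.009, 0], [0, 0, 0.007, 0], [0, 0, 0.004, 0], [0, 0, 0, 0]]

```text
time: 32.18
ee_pos: [0.5902, -0.2481, 0.031]
tcp_rot: [-180.0, -0.0, 108.7]
wrist_force: [1.2, -0.1, -0.7]
opening: 0.06
grasp_force: 38.4
```

play_rows:
  steps:
    - [[0, 0, 0.001, 0], [0, 0, 0.001, 0], [0, 0, 0, 0], [0, 0, 0, 0], [0, 0, 0, 0]]

```text
time: 32.6
ee_pos: [0.5908, -0.2484, 0.0302]
tcp_rot: [180.0, 0.0, 108.7]
wrist_force: [0.2, 0.4, -2.0]
opening: 0.0597
grasp_force: 38.4
```

```bash
python3 plan.py .5907,-.249,.023,108.7
```

```text
t 32.6 p [ 0.5908 -0.2484  0.0302] yaw 108.71 rot [1.7998e+02 2.0000e-02 1.0871e+02] q [-22.8  18.1   3.   74.9  -0.   48.5] F [ 0.2  0.4 -2. ] open 0.0597 g 38.4
target .5907,-.249,.023,108.7 tool-axes shift if moved before turning [-0.0005 -0.0002  0.0072] ; after turning [-0.0005 -0.0002  0.0072] turn rad 0.0001
```

play_rows:
  steps:
    - [[-0.0003, 0, 0.002, 0], [0, 0, 0.002, 0], [0, 0, 0.001, 0], [0, 0, 0, 0], [0, 0, 0, 0]]

```text
time: 33.02
ee_pos: [0.5906, -0.2486, 0.0247]
tcp_rot: [-180.0, -0.0, 108.7]
wrist_force: [0.2, 0.3, -1.3]
opening: 0.06
grasp_force: 38.4
```

play_rows:
  steps:
    - [[0, 0, 0.001, 0], [0, 0, 0.001, 0], [0, 0, 0, 0], [0, 0, 0, 0], [0, 0, 0, 0]]

```text
time: 33.43
ee_pos: [0.5909, -0.2487, 0.0231]
tcp_rot: [180.0, 0.0, 108.7]
wrist_force: [0.4, -0.5, 1.1]
opening: 0.0596
grasp_force: 38.5
```

Contact came at the saucer floor height. I'll release and withdraw clear.

play_rows:
  steps:
    - [[0, 0, 0, 0], [0, 0, 0, 0], [0, 0, 0, 0], [0, 0, 0, 0], [0, 0, 0, 0]]
  gripper: 0.08

```text
time: 33.85
ee_pos: [0.5907, -0.2487, 0.0229]
tcp_rot: [180.0, -0.0, 108.7]
wrist_force: [-0.2, -0.5, 0.3]
opening: 0.08
grasp_force: 0.0
```

play_rows:
  steps:
    - [[0, 0, -0.015, 0], [0, 0, -0.03, 0], [0, 0, -0.03, 0], [0, 0, -0.03, 0], [0, 0, -0.03, 0]]

```text
time: 34.27
ee_pos: [0.5905, -0.2486, 0.1593]
tcp_rot: [180.0, -0.0, 108.7]
wrist_force: [0.5, 0.5, 0.5]
opening: 0.0802
grasp_force: 0.0
```

play_rows:
  steps:
    - [[0, -0.02, -0.02, 0], [0.02, -0.035, 0, 0], [0.03, -0.035, 0, 0], [0.035, -0.035, 0, 0], [0.035, -0.035, 0, 0]]

```text
time: 34.68
ee_pos: [0.4171, -0.1944, 0.1775]
tcp_rot: [180.0, 0.0, 108.7]
wrist_force: [-0.1, 0.7, 1.2]
opening: 0.0801
grasp_force: 0.0
```

play_rows:
  steps:
    - [[0.035, -0.02, 0, 0], [0.04, -0.01, 0, 0], [0.04, 0, 0, 0], [0.03, 0, 0, 0], [0, 0, 0, 0]]

```text
time: 35.1
ee_pos: [0.3423, -0.064, 0.1786]
tcp_rot: [179.9, -0.0, 108.9]
wrist_force: [-0.3, 0.0, 0.6]
opening: 0.0803
grasp_force: 0.0
```

```bash
python3 plan.py
python3 - <<'E'
from ov import *
import json
o=json.load(open('o.json')); t,s=cam('top'),cam('side')
sc=o['scale']; L=curves(dict(scale=sc,sau=o['sau']))+[circ(.5829,-.130,.029,.068),circ(.5905,-.2485,.0315,.06)]
draw(s,L,(280,380,160,265),5.5,'a.png'); draw(t,L,(235,415,130,225),4,'b.png')
a=cv2.resize(cv2.imread('a.png'),(400,420)); b=cv2.resize(cv2.imread('b.png'),None,fx=.55,fy=.55)
draw(t,L,(265,365,140,230),4,'b.png'); b=cv2.imread('b.png')
z=np.zeros((420,800,3),np.uint8); z[:,:400]=a; z[:360,400:]=b
cv2.imwrite('pics/fin.png',z)
E
```

```text
t 35.1 p [ 0.3423 -0.064   0.1786] yaw 108.87 rot [ 1.7990e+02 -1.0000e-02  1.0887e+02] q [-10.6 -23.7 -20.7  92.9   0.1  60.5] F [-0.3  0.   0.6] open 0.0803 g 0.0
```

View pics/fin.png

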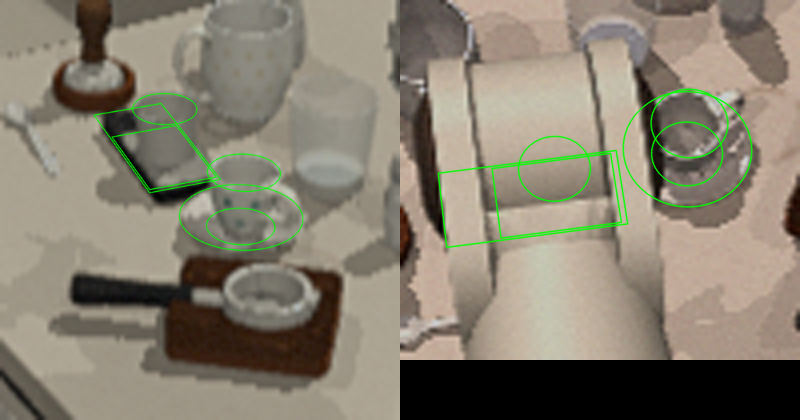

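The last picture shows all four things upright and in place: dosing cup at (165,130) on the plate, espresso cup at (245,195) on the saucer, tamper at (95,60) in its seat, and portafilter at (268,293) in the stand. The mug and glass are untouched.

```bash
python3 -c "
from workcell import bot
print(bot.job_done())"
```

```text
the job is handed in; nothing more can be done
None
```

The job is handed in at about 35 s: portafilter, tamper, dosing cup and espresso cup were placed in the order asked, and the final picture showed each upright in its own place with the big mug and the glass left where they were.

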